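# Hang the in-line screwdriver in the balancer arm

## Robot

A 6-joint arm with a two-finger parallel gripper is mounted at the origin on a cart in front of the work surface, level with it; the furniture and walls round the work are solid. World frame = base frame: x ahead of the robot, y to its left, z up, the work surface at z = 0. Lengths are in m, angles in rad, forces in N, time in s.
With the tool pointing down it reaches from about 0.35 to 0.775 m from the base axis. Payload 5.5 kg.
Tool frame: the origin (TCP) lies on the centre line of the jaws, within the pads' length; the fingertips stand 8 mm ahead of it and the grasp point (between the pads) lies 11 mm behind it; z points along the fingers, y is the line along which they close (so a half turn about z gives the same grasp; the last joint's range is limited). The gripper opens to 85 mm and grips with 20 to 120 N. Pads are 22 mm wide; open, the fingers measure 114 mm over their backs; the gripper's body (76 mm by 85 mm) begins 54 mm behind the grasp point. The pads swing forward as they close: fully open they stand 13 mm farther back than shut.
Start: joints at [-1.401, 0.313, 0.046, 1.304, 0, 1.431], TCP at [0.175, -0.548, 0.239] pointing down, gripper open.
Joint ranges: [-2.76, 2.76], [-0.86, 1.69], [-1.03, 1.26], [-2.2, 2.34], [-1.47, 1.5], [-3.14, 3.14]. Speed limits (rad/s): [2.57, 2.57, 3.14, 3.14, 3.14, 3.14].

## Interface

Orientations are given as a unit quaternion [x, y, z, w].
In Python, from bench import bot gives the robot as it stands.
- The arm moves only by the shell command python3 -m inch 'ROWS' [FORCE]. ROWS is a JSON list of rows, 1 to 10 of them, each of 7 numbers: a rotation vector rx, ry, rz in rad, then dx, dy, dz in m, then the opening from 0.0 (shut) to 1.0 (fully open); each row shifts and turns the commanded pose from where the row before left it, along the tool's axes as they then stand; what a row does not reach is not made up. A row lasts 1/12 s, in which the tool goes at most 0.0417 m and 0.125 rad, less where a joint would pass 70% of its speed; a pose out of reach is approached as far as the arm can. The fingers move at their own pace and stop on an object; FORCE is the grip in N (left out, the last holds). Time passes only in rows, so rows that do not move let the fingers close. It prints the time, the measured TCP pose, the force, the opening and the grip force at its end. Input that does not fit is refused with a message, and nothing moves.
- bot.read_state(): the state, without advancing time (a new reading comes with each control period).
- bot.read_camera(name): name is "scene" or "top"; returns a dict with "color" (384x512x3 uint8, red, green, blue), "fovy" (degrees; the focal length in pixels is half the picture's height over the tangent of half this angle, whatever the lens; pixels are square), "cx", "cy" (the principal point, pixels), "R" (3x3) and "t" (3): a world point X has camera coordinates R X + t. Camera axes: x right, y down, z forward; pixel columns grow to the right and rows downward; lengths in m; the calibration is good to about 2 mm. A picture is of the moment at which its call begins. There is no depth.
- bot.close_job(): hands the job in; it is judged then, once.
The state is a dict: "time_s": time; "joint_positions": joint angles; "joint_velocities": joint speeds; "tau": joint torques, N m; "tcp_pos": TCP position; "orientation": TCP orientation; "contact_force": force on the tool from outside, world axes, zero at the start; "wrist_torque": the same for the moment, N m; "finger_gap": opening from 0.0 (shut) to 1.0 (fully open); "finger_force": force on a finger pad.
Only numpy, scipy, OpenCV 4.12 (cv2) and the standard library are available. Lean on these libraries where they do the work, as an engineer would, in place of code of your own. Each camera call takes 0.05 s, during which the arm holds its last target. There are 200 camera calls.

## Task

Lift the cordless in-line screwdriver out of its wooden bench block and hang it upright, nose down, in the ring of the spring-balanced arm, its collar resting flat on the ring. The arm sinks under the weight: ease the tool down along with it and let go only once the arm carries the whole weight and has settled, so that the ring never drops or springs up faster than about 5 cm a second and nothing presses on the arm with more than 15 N. Leave the tool battery, the small box and the spray can where they stand.

Things in the scene. Friction and masses are not known exactly. Their poses are not given: they have to be found in the camera images.
- driver: Cordless in-line screwdriver standing upright, 139 mm long, 0.40 to 0.93 kg (differs each time). Origin at its lower tip, z up along it. From the tip up: 9 mm bit stub, cone, barrel 30 mm across (27 to 55 mm), collar 44 mm across (55 to 63 mm), round ribbed rubber grip 38 mm across (63 to 123 mm), grey end cap 39 mm across with a small flat button on top.
- collar (a point): Centre of the underside of the screwdriver's collar, 55 mm above its tip; this face is to lie on the ring's top face.
- grip (a point): Point on the screwdriver's axis, 45 mm above the collar's underside, halfway up the rubber grip: where to take it, from above.
- ring_top (a point): Centre of the top face of the flat ring at the free end of the balancer arm: bore 34 mm, 55 mm outside, 12 mm thick, always level; empty its top is 190 mm above the bench. It moves with the arm.
- link_pivot (a point): Upper pivot pin of the arm at its column, 95 mm above the bench. Two parallel 220 mm links, 30 mm apart, run from here to the ring's head. The ring's centre lies 45 mm farther out than the link's end and 20 mm above it, so it travels on an arc of 220 mm radius and moves 13 mm outward as it sinks to level.
- balance_arm (a joint): How far the arm has sunk, rad: 0 empty, at its upper stop (links rise 0.348 rad toward the ring); lower stop 0.60. A spring holds it up: the ring starts to sink at 1.3 to 2.9 N, then about 15 mm per newton, little damped; a push along the arm acts on the slanting links too. Ring above link_pivot: 0.020 + 0.22 sin(0.348 - value); outward 0.045 + 0.22 cos(0.348 - value).
- balancer: The whole balancer: 100 mm square bolted base plate with a short column, on which the arm also swivels sideways against a stiff friction (about 1 N at the ring). Origin under the centre of the plate; the arm points roughly along the plate's -x.
- bit_block: Drilled wooden block, 76 x 92 x 60 mm, fixed to the bench; origin under its centre. The screwdriver stands in the 33 mm hole at its centre, collar on the block's top; short bits stand 11 mm out of small holes 36 mm from it on the +y side.
- bearing_box: Small printed cardboard box, 52 x 72 x 44 mm, a bystander; origin under its centre.
- drill_battery: Black cordless-tool battery pack lying on the bench, 71 x 108 x 58 mm, a bystander; origin under its centre.
- lube_spray: Spray can, 66 mm across, 187 mm tall, a bystander; origin under its centre.

How it is judged:
On the way, in this order (a step that is already met when the one before it is completed fails the run):
1. the screwdriver is lifted clear of the block in the fingers (z of driver in the frame of bit_block above 0.062 m and contact force between the fingers and driver above 1 N), for 0.2 s.
2. the collar sits on the ring and presses on it while the fingers still hold the tool (horizontal distance between collar and ring_top below 0.004 m and z of collar in the frame of ring_top below 0.003 m and contact force between driver and balancer above 1 N and contact force between the fingers and driver above 1 N), for 0.2 s.
At the end, for the whole second after the job is handed in: the screwdriver hangs free in the ring: collar within 4 mm of the ring's centre and 3 mm of its top face, within 0.1 rad of upright, the arm sunk by more than 0.03 rad and at rest (under 0.06 rad/s, tool under 0.02 m/s), fingers off the tool (horizontal distance between collar and ring_top below 0.004 m and z of collar in the frame of ring_top between -0.003 and 0.003 m and angle between driver's own z axis and vertical below 0.1 rad and value of joint balance_arm above 0.03 rad and velocity of joint balance_arm between -0.06 and 0.06 rad/s and linear speed of driver below 0.02 m/s and contact force between the fingers and driver below 0.1 N); the robot touches nothing.
It fails at once if the arm sinks or springs up faster than 0.23 rad/s (5 cm/s at the ring) (velocity of joint balance_arm above 0.23 rad/s or velocity of joint balance_arm below -0.23 rad/s).
It fails at once if the tool presses on the balancer with more than 15 N (contact force between driver and balancer above 15 N).
It fails at once if the robot itself presses on the balancer with more than 15 N (contact force between the arm and balancer above 15 N).
It fails at once if the small box, the tool battery or the spray can is shifted more than 2 cm (distance of any of bearing_box, drill_battery, lube_spray from where it was at the start of the episode above 0.02 m).
It also fails if it takes over 72 s, if anything falls off the work surface, if the arm or the gripper's body presses on something with over 40 N, if the wrist force passes 120 N, or if a joint passes its speed limit or range.

## Working session

There is one attempt and no reset: what is moved stays moved. The work goes in short steps, Python scripts to look and compute and a shell command to move; the robot and the scene stay as the last step left them, time stands still between calls to the robot, and variables do not carry over. Pictures are saved under pics/ and viewed, at most 10 in all, crops included, and the job is handed in when it is done.

```bash
mkdir -p pics; ls; cat > h.py <<'E'
import numpy as np, cv2
from bench import bot
def cam(n):
    c=bot.read_camera(n); f=c["color"].shape[0]/2/np.tan(np.radians(c["fovy"])/2)
    K=np.array([[f,0,c["cx"]],[0,f,c["cy"]],[0,0,1]]); return c,K,np.array(c["R"]),np.array(c["t"])
def ray(K,R,t,uv,z):
    o=-R.T@t; d=R.T@np.linalg.inv(K)@np.array([uv[0],uv[1],1.]); return o+d*(z-o[2])/d[2]
def proj(K,R,t,X):
    p=K@(R@np.array(X)+t); return p[:2]/p[2]
E
python3 - <<'E'
from h import *
for n in("scene","top"):
    c,K,R,t=cam(n); cv2.imwrite(f"pics/{n}0.png",cv2.resize(c["color"][:,:,::-1],(800,600),interpolation=cv2.INTER_CUBIC)); print(n,K[0,0],K[:2,2],-R.T@t,R.tolist())
s=bot.read_state();print(s)
E
```

```text
pics
scene 395.35905513783047 [254.67334358 185.96822185] [0.12227731 0.62517202 0.7730182 ] [[-0.7597837991224301, -0.6501754572442399, -0.0006733411696586898], [-0.46056544799692456, 0.5389392323773913, -0.7052829020441803], [0.4589205232962233, -0.5355524050937612, -0.7089256482141189]]
top 446.69047655705003 [255.29906525 186.14935565] [0.41743196 0.15796202 1.38668983] [[-0.01603921401489087, -0.9998713228768908, -0.00028513540717130866], [-0.9957262328682964, 0.01599866008548763, -0.09095774872642798], [0.09095060632945508, -0.0011749739932958036, -0.9958547116143094]]
{'time_s': 0.1, 'joint_positions': array([-1.40059677e+00,  3.13950940e-01,  4.51007560e-02,  1.30363718e+00,
       -1.85011360e-05,  1.43119801e+00]), 'joint_velocities': array([-0.00016451, -0.00176359,  0.00165015,  0.00115118, -0.00177728,
        0.00226416]), 'tau': array([ 2.09532081e-03, -4.81725633e+01,  2.99243581e+01,  1.27269980e-02,
       -1.63581121e-04,  6.86726580e-06]), 'tcp_pos': array([ 0.17520681, -0.54717903,  0.23848681]), 'orientation': array([ 9.88026774e-01,  1.54280198e-01, -2.21859542e-05, -8.45279215e-04]), 'contact_force': array([0.29290315, 0.04401362, 0.19674326]), 'wrist_torque': array([ 0.01326783, -0.03024369, -0.03517809]), 'finger_force': 0.0, 'finger_gap': 0.9998753008364902}
```

View pics/scene0.png

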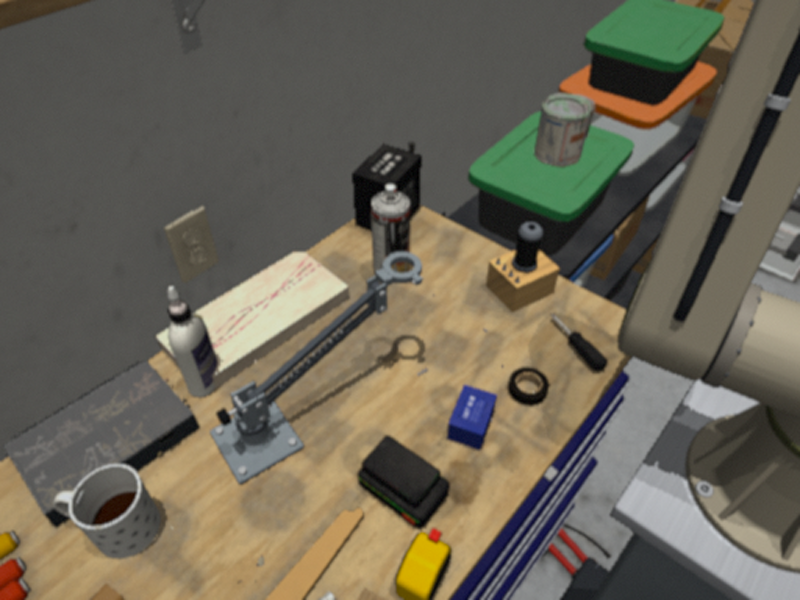

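View pics/top0.png

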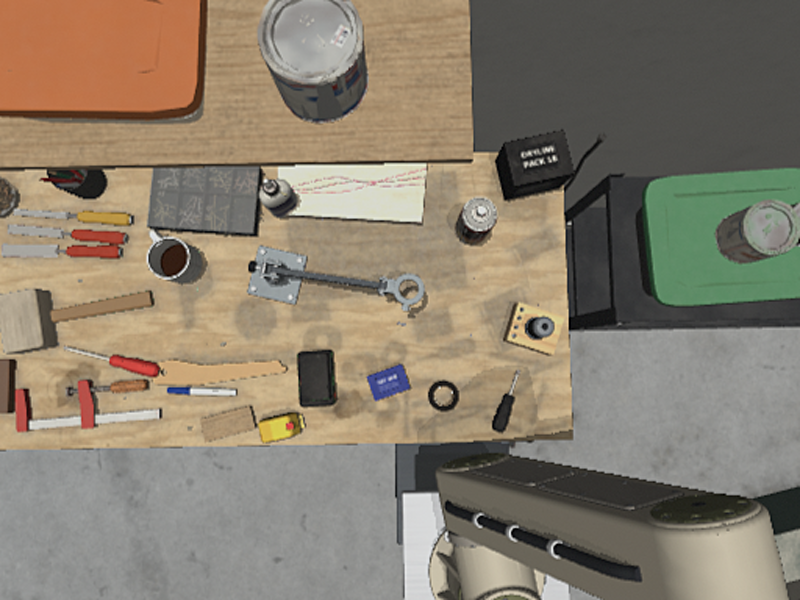

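Scene view: driver at (530,240), ring at (402,266), spray can just behind the ring. Top view: driver at (541,327), ring at (407,290), arm root at (270,272). Next I'll zoom in.

```bash
python3 - <<'E'
from h import *
rows=[]
for n,cs in(("top",[(344,209),(258,186)]),("scene",[(338,160),(257,172)])):
    c,K,R,t=cam(n); np.savez(n+".npz",im=c["color"],K=K,R=R,t=t)
    for p in [(541/1.5625,327/1.5625),(407/1.5625,290/1.5625)] if n=="top" else [(530/1.5625,232/1.5625),(402/1.5625,266/1.5625)]:
        print(n,[ray(K,R,t,p,z).round(3) for z in(.144,.19)])
    rows.append(np.hstack([cv2.resize(c["color"][y-30:y+30,x-40:x+40,::-1],(400,300),interpolation=cv2.INTER_CUBIC) for x,y in cs]))
cv2.imwrite("pics/crop1.png",np.vstack(rows))
E
```

```text
top [array([ 0.462, -0.095,  0.144]), array([ 0.461, -0.086,  0.19 ])]
top [array([0.532, 0.142, 0.144]), array([0.528, 0.143, 0.19 ])]
scene [array([ 0.455, -0.086,  0.144]), array([ 0.431, -0.034,  0.19 ])]
scene [array([0.559, 0.107, 0.144]), array([0.527, 0.145, 0.19 ])]
```

View pics/crop1.png

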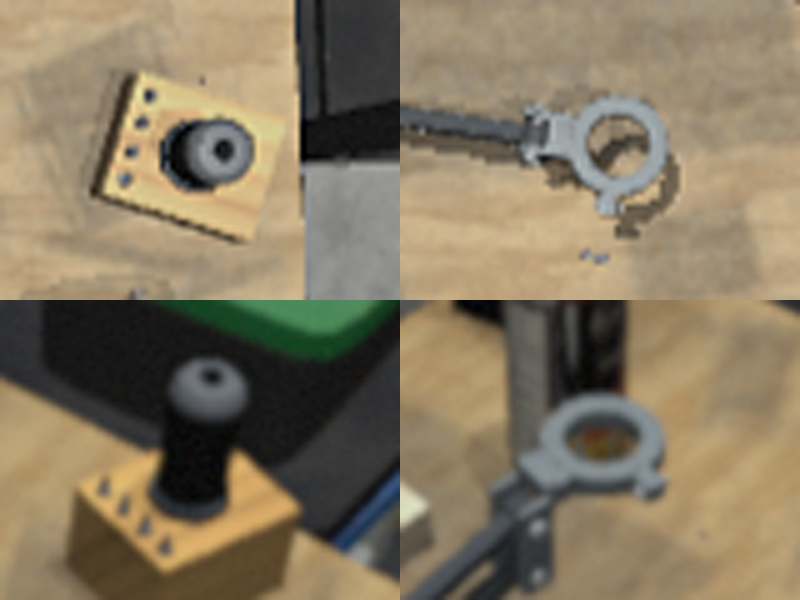

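Crop positions (native px). Top: button (348.0,208.5), ring bore centre (260.9,184.8). Scene: button (340.1,145.1), bore centre (257.3,169). I'll triangulate these, fit the ring edge and check the heights.

```bash
python3 - <<'E'
from h import *
from scipy.optimize import least_squares
d={n:np.load(n+".npz") for n in("top","scene")}
def tri(obs):
    f=lambda X:np.concatenate([proj(d[n]["K"],d[n]["R"],d[n]["t"],X)-p for n,p in obs.items()])
    r=least_squares(f,[.5,0,.15]); return r.x.round(4),r.fun.round(2)
print("button",tri(dict(top=(348.0,208.5),scene=(340.1,145.1))))
print("ring",tri(dict(top=(260.9,184.8),scene=(257.3,169))))
for n,p,z in(("top",(348.,208.5),.144),("scene",(340.1,145.1),.144),("top",(260.9,184.8),.19),("scene",(257.3,169),.19)):
    print(n,z,ray(d[n]["K"],d[n]["R"],d[n]["t"],p,z).round(4))
# arm root & others, top view
k=d["top"]
for nm,p,z in(("plate",(278,274),.0),("pivothead",(385,286),.16),("can",(481,212),.187),("blk a",None,0)):
    if p: print(nm,ray(k["K"],k["R"],k["t"],np.array(p)/1.5625,z).round(3))
# block top corners, from crop (left-top, left-bottom, right-bottom, right-top)
for X,Y in((138,75),(100,190),(245,243),(288,120)):
    print("blk",ray(k["K"],k["R"],k["t"],(304+X/5-.4,179+Y/5-.4),.06).round(4))
E
```

```text
button (array([ 0.4634, -0.1015,  0.1408]), array([ 0.23,  0.4 , -0.41, -0.04]))
ring (array([0.5298, 0.1412, 0.1894]), array([ 0.1 ,  0.13, -0.13, -0.01]))
top 0.144 [ 0.4644 -0.1002  0.144 ]
scene 0.144 [ 0.4608 -0.0984  0.144 ]
top 0.19 [0.5301 0.1414 0.19  ]
scene 0.19 [0.5292 0.1415 0.19  ]
plate [0.582 0.398 0.   ]
pivothead [0.538 0.181 0.16 ]
can [0.663 0.011 0.187]
blk [ 0.5127 -0.0692  0.06  ]
blk [ 0.4447 -0.0446  0.06  ]
blk [ 0.4121 -0.1294  0.06  ]
blk [ 0.4844 -0.1575  0.06  ]
```

Driver axis is at (0.4635,-0.100), where button and block centre agree. The ring is at (0.530,0.141) with its measured height of 0.189 against 0.190 expected. First I move above the driver at z 0.239, then turn so the jaws close across the balancer arm.

```bash
python3 -m inch '[[0,0,0,0.0293,-0.0241,0,1],[0,0,0,0.0293,-0.0241,0,1],[0,0,0,0.0293,-0.0241,0,1],[0,0,0,0.0293,-0.0241,0,1],[0,0,0,0.0293,-0.0241,0,1],[0,0,0,0.0293,-0.0241,0,1],[0,0,0,0.0293,-0.0241,0,1],[0,0,0,0.0293,-0.0241,0,1],[0,0,0,0.0293,-0.0241,0,1],[0,0,0,0.0293,-0.0241,0,1]]' 40
python3 -m inch '[[0,0,0,0.0293,-0.0241,0,1],[0,0,0,0.0293,-0.0241,0,1],[0,0,0,0.0293,-0.0241,0,1],[0,0,0,0.0293,-0.0241,0,1]]'
python3 -m inch '[[0,0,-0.118,0,0,0,1],[0,0,-0.118,0,0,0,1],[0,0,-0.118,0,0,0,1],[0,0,-0.118,0,0,0,1],[0,0,-0.118,0,0,0,1],[0,0,-0.118,0,0,0,1],[0,0,-0.118,0,0,0,1],[0,0,-0.118,0,0,0,1],[0,0,-0.118,0,0,0,1],[0,0,0,0,0,0,1]]'
cat > s.py <<'E'
import sys; from h import *
from scipy.spatial.transform import Rotation as Ro
s=bot.read_state(); R=Ro.from_quat(s["orientation"]).as_matrix()
print("t",round(s["time_s"],2),"tcp",s["tcp_pos"].round(4),"F",s["contact_force"].round(2),"gap",round(s["finger_gap"],3),"ff",round(s["finger_force"],1),"j",s["joint_positions"].round(2),"z",R[:,2].round(4),"x",R[:,0].round(3))
if len(sys.argv)>3: print("tool delta",(R.T@(np.array(sys.argv[1:4],float)-s["tcp_pos"])).round(4))
E
python3 s.py .4635 -.1 .094
```

```text
time_s: 1.03
tcp_pos: [0.3814, -0.2271, 0.2394]
orientation: [0.988, 0.154, 0.0, 0.0]
contact_force: [0.8, -0.3, 0.2]
finger_gap: 1.002
finger_force: 0.0
time_s: 1.37
tcp_pos: [0.4637, -0.0994, 0.2394]
orientation: [0.988, 0.154, 0.0, 0.0]
contact_force: [0.6, -0.3, -0.6]
finger_gap: 1.001
finger_force: 0.0
time_s: 2.2
tcp_pos: [0.463, -0.1012, 0.2391]
orientation: [0.773, 0.634, -0.0, -0.0]
contact_force: [-0.6, -0.1, -0.6]
finger_gap: 0.997
finger_force: 0.0
t 2.2 tcp [ 0.463  -0.1012  0.2391] F [-0.58 -0.06 -0.65] gap 0.997 ff 0.0 j [-0.38  0.12 -0.2   1.25 -0.    1.38] z [-3.e-04  0.e+00 -1.e+00] x [ 0.195  0.981 -0.   ]
tool delta [0.0013 0.0003 0.1451]
```

```bash
python3 -m inch '[[0,0,0,0.001,0,0.03,1],[0,0,0,0,0,0.03,1],[0,0,0,0,0,0.03,1],[0,0,0,0,0,0.03,1],[0,0,0,0,0,0.025,1],[0,0,0,0,0,0,1],[0,0,0,0,0,0,0.4],[0,0,0,0,0,0,0.4],[0,0,0,0,0,0,0.4],[0,0,0,0,0,0,0.3]]' 50
python3 s.py; python3 -m inch '[[0,0,0,0,0,0,0.2],[0,0,0,0,0,0,0.2],[0,0,0,0,0,0,0.2],[0,0,0,0,0,0,0.2],[0,0,0,0,0,0,0.2],[0,0,0,0,0,0,0.2]]' 50; python3 s.py
```

```text
time_s: 3.03
tcp_pos: [0.4644, -0.1008, 0.0961]
orientation: [0.774, 0.633, 0.001, 0.001]
contact_force: [-5.0, 0.6, 2.4]
finger_gap: 0.455
finger_force: 1.8
t 3.03 tcp [ 0.4644 -0.1008  0.0961] F [-5.03  0.6   2.41] gap 0.455 ff 1.8 j [-0.38  0.22 -0.45  0.9  -0.    1.39] z [ 0.0025 -0.0013 -1.    ] x [ 0.198  0.98  -0.001]
time_s: 3.53
tcp_pos: [0.4642, -0.1007, 0.0961]
orientation: [0.774, 0.633, 0.001, 0.001]
contact_force: [-2.1, 1.0, 6.1]
finger_gap: 0.429
finger_force: 49.4
t 3.53 tcp [ 0.4642 -0.1007  0.0961] F [-2.05  1.01  6.12] gap 0.429 ff 49.4 j [-0.38  0.22 -0.45  0.9  -0.    1.39] z [ 0.0027 -0.0014 -1.    ] x [ 0.198  0.98  -0.001]
```

```bash
python3 -m inch '[[0,0,0,0,0,-0.015,0.2],[0,0,0,0,0,-0.025,0.2],[0,0,0,0,0,-0.03,0.2],[0,0,0,0,0,-0.03,0.2],[0,0,0,0,0,-0.03,0.2],[0,0,0,0,0,-0.03,0.2],[0,0,0,0,0,-0.03,0.2],[0,0,0,0,0,-0.03,0.2],[0,0,0,0,0,0,0.2],[0,0,0,0,0,0,0.2]]'; python3 -m inch '[[0,0,0,0,0,0,0.2],[0,0,0,0,0,0,0.2],[0,0,0,0,0,0,0.2]]';python3 s.py .53 .141 .32
```

```text
time_s: 4.37
tcp_pos: [0.464, -0.1005, 0.3155]
orientation: [0.774, 0.633, 0.001, 0.002]
contact_force: [-0.1, -0.4, -6.6]
finger_gap: 0.432
finger_force: 52.9
time_s: 4.62
tcp_pos: [0.4623, -0.0999, 0.3123]
orientation: [0.774, 0.633, -0.001, -0.002]
contact_force: [-0.5, -0.1, -5.8]
finger_gap: 0.431
finger_force: 52.9
t 4.62 tcp [ 0.4623 -0.0999  0.3123] F [-0.47 -0.14 -5.81] gap 0.431 ff 52.9 j [-0.38  0.11 -0.04  1.43 -0.    1.39] z [-0.0036  0.0014 -1.    ] x [0.198 0.98  0.001]
tool delta [ 0.2495  0.0187 -0.0076]
```

```bash
python3 -m inch '[[0,0,0,0.015,0.002,-0.001,0.2],[0,0,0,0.03,0.002,-0.001,0.2],[0,0,0,0.035,0.002,-0.001,0.2],[0,0,0,0.035,0.003,-0.001,0.2],[0,0,0,0.035,0.003,-0.001,0.2],[0,0,0,0.035,0.003,-0.001,0.2],[0,0,0,0.03,0.002,-0.001,0.2],[0,0,0,0.02,0.001,0,0.2],[0,0,0,0.0145,0.0007,0,0.2],[0,0,0,0,0,0,0.2]]'; python3 -m inch '[[0,0,0,0,0,0,0.2],[0,0,0,0,0,0,0.2],[0,0,0,0,0,0,0.2],[0,0,0,0,0,0,0.2],[0,0,0,0,0,0,0.2],[0,0,0,0,0,0,0.2]]'
python3 s.py .53 .141 .32
python3 - <<'E'
from h import *
o=[]
s=bot.read_state()
for n in("top","scene"):
    c,K,R,t=cam(n); p=proj(K,R,t,(.53,.141,.23)).round().astype(int); print(n,p,proj(K,R,t,(.53,.141,.19)))
    np.savez(n+"1.npz",im=c["color"],K=K,R=R,t=t)
    x,y=p; o.append(cv2.resize(c["color"][y-60:y+60,x-40:x+40,::-1],(400,600),interpolation=cv2.INTER_CUBIC))
cv2.imwrite("pics/over1.png",np.hstack(o))
E
```

```text
time_s: 5.45
tcp_pos: [0.5309, 0.1435, 0.3193]
orientation: [0.773, 0.635, -0.001, -0.001]
contact_force: [0.8, -0.7, -6.2]
finger_gap: 0.432
finger_force: 52.6
time_s: 5.95
tcp_pos: [0.531, 0.14, 0.3214]
orientation: [0.774, 0.633, 0.0, 0.0]
contact_force: [-0.6, -0.1, -5.6]
finger_gap: 0.432
finger_force: 52.6
t 5.95 tcp [0.531  0.14   0.3214] F [-0.56 -0.06 -5.6 ] gap 0.432 ff 52.6 j [ 0.11  0.25  0.17  1.48 -0.    1.88] z [ 3.e-04 -1.e-04 -1.e+00] x [ 0.199  0.98  -0.   ]
tool delta [ 0.0008 -0.0011  0.0014]
top [261 183] [261.05762542 184.84490514]
scene [257 155] [257.16040447 168.7097078 ]
```

View pics/over1.png

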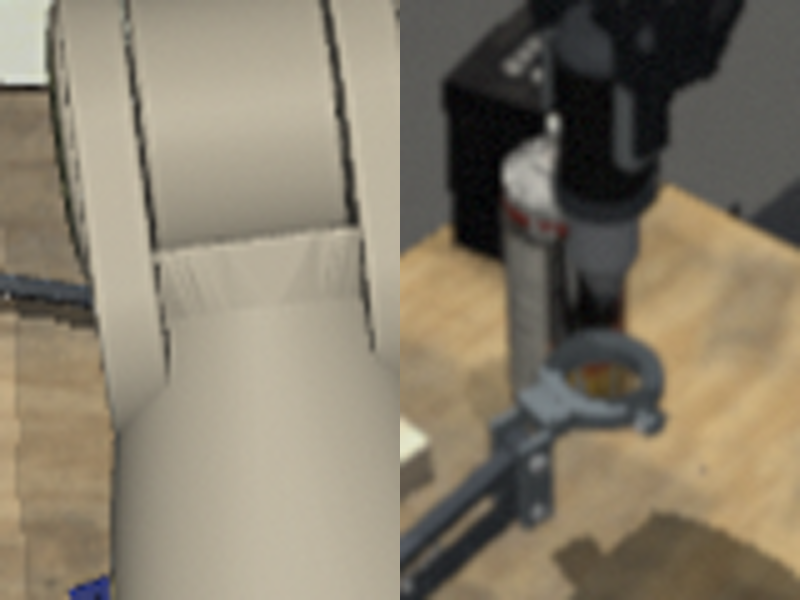

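Scene view: the tool hangs over the ring. The barrel axis is at column ~602 and the ring centre at ~603, but the top view is blocked by the arm. I'll average the force reading while holding and compare the collar position with its prediction.

```bash
cat > avg.py <<'E'
import sys; from h import *
n=int(sys.argv[1]) if len(sys.argv)>1 else 12
F=[];P=[]
for i in range(n):
    bot.read_camera("scene"); s=bot.read_state(); F.append(s["contact_force"]);P.append(s["tcp_pos"])
F=np.array(F);print("F",F.mean(0).round(2),"sd",F.std(0).round(2),"tcp",np.mean(P,0).round(4),"sd",np.std(P,0).round(4),"t",round(s["time_s"],2),"M",s["wrist_torque"].round(2),"ff",s["finger_force"],s["finger_gap"])
E
python3 avg.py 12; python3 - <<'E'
from h import *
d=np.load("scene1.npz")
# project collar underside silhouette edges for axis at tcp
for z in(.285,.293): 
    a=np.linspace(0,6.283,200); q=np.array([proj(d["K"],d["R"],d["t"],(.5305+.022*np.cos(b),.1405+.022*np.sin(b),z)) for b in a])
    q=(q-[257-40,155-60])*5+[400+2,2]; print(z,q.min(0),q.max(0),q.mean(0))
p=np.array(proj(d["K"],d["R"],d["t"],(.5305,.1405,.230)));print("tip",(p-[217,95])*5+[402,2])
E
```

```text
F [ 0.17  0.13 -5.76] sd [0.45 0.54 0.66] tcp [0.531  0.1406 0.3213] sd [0.     0.0001 0.0001] t 6.65 M [-0.02  0.01  0.08] ff 52.55774974822998 0.4337572735275818
0.285 [548.69901343 161.86825622] [658.42098851 229.41213473] [603.35189575 195.19957906]
0.293 [548.38518334 145.88948183] [658.89803655 213.28721891] [603.43197043 179.14630778]
tip [603.02425221 299.43153828]
```

```bash
python3 -m inch '[[0,0,0,0.001,-0.001,0.01,0.2],[0,0,0,0,0,0.01,0.2],[0,0,0,0,0,0.01,0.2],[0,0,0,0,0,0.01,0.2],[0,0,0,0,0,0.005,0.2],[0,0,0,0,0,0,0.2],[0,0,0,0,0,0,0.2],[0,0,0,0,0,0,0.2],[0,0,0,0,0,0,0.2]]'; python3 avg.py 8
python3 - <<'E'
from h import *
d=bot.read_camera("scene")["color"]
cv2.imwrite("pics/over2.png",cv2.resize(d[115:195,205:305,::-1],(750,600),interpolation=cv2.INTER_CUBIC))
E
```

```text
time_s: 7.4
tcp_pos: [0.5306, 0.1418, 0.2769]
orientation: [0.774, 0.633, 0.0, 0.0]
contact_force: [-0.7, 0.3, -5.9]
finger_gap: 0.431
finger_force: 52.7
F [-0.05 -0.06 -5.86] sd [0.3  0.52 0.14] tcp [0.5304 0.1418 0.2766] sd [0.0001 0.     0.0002] t 7.8 M [-0.06 -0.01 -0.  ] ff 52.7325564622879 0.4296823058816239
```

View pics/over2.png

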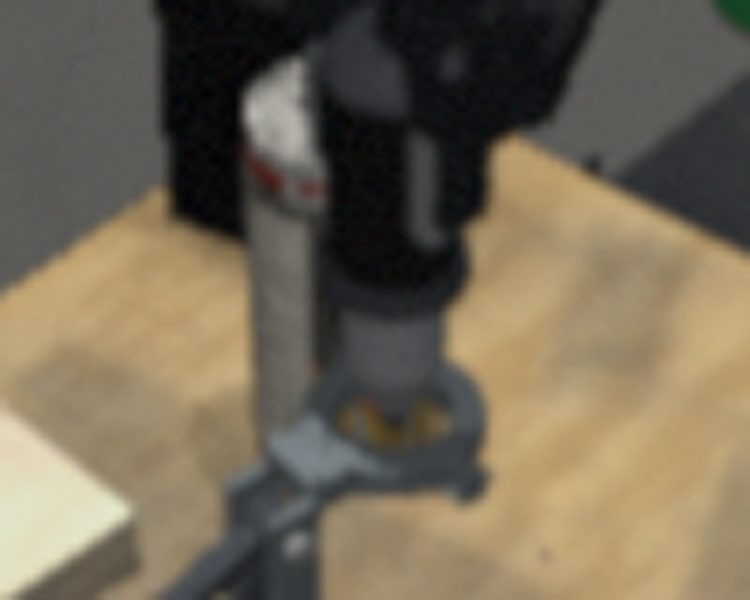

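The stub tip at (393,425) is inside the bore (340..452, centre ~393), so it's well centred. Down towards contact.

```bash
python3 -m inch '[[0,0,0,-0.0007,0,0.005,0.2],[0,0,0,0,0,0.006,0.2],[0,0,0,0,0,0.006,0.2],[0,0,0,0,0,0.006,0.2],[0,0,0,0,0,0.006,0.2],[0,0,0,0,0,0.004,0.2],[0,0,0,0,0,0.003,0.2],[0,0,0,0,0,0.003,0.2],[0,0,0,0,0,0,0.2],[0,0,0,0,0,0,0.2]]'; python3 avg.py 6
```

```text
time_s: 8.68
tcp_pos: [0.53, 0.1411, 0.2372]
orientation: [0.774, 0.633, -0.0, 0.0]
contact_force: [-0.1, 0.3, -5.5]
finger_gap: 0.429
finger_force: 52.7
F [ 0.2  -0.19 -5.72] sd [0.87 0.53 0.39] tcp [0.5302 0.1411 0.2376] sd [0.     0.     0.0001] t 8.98 M [-0.02 -0.04 -0.05] ff 52.73242771625519 0.42952295865743506
```

```bash
python3 -m inch '[[0,0,0,0,0,0.0015,0.2],[0,0,0,0,0,0.0015,0.2],[0,0,0,0,0,0.0015,0.2],[0,0,0,0,0,0.0015,0.2],[0,0,0,0,0,0.0015,0.2],[0,0,0,0,0,0.001,0.2],[0,0,0,0,0,0.001,0.2],[0,0,0,0,0,0.001,0.2],[0,0,0,0,0,0.001,0.2],[0,0,0,0,0,0.001,0.2]]'; python3 avg.py 6;python3 -m inch '[[0,0,0,-0.0003,0,0.001,0.2],[0,0,0,-0.0003,0,0.001,0.2],[0,0,0,-0.0003,0,0.001,0.2],[0,0,0,-0.0003,0,0.001,0.2]]';python3 avg.py 6;
```

```text
time_s: 9.82
tcp_pos: [0.5301, 0.1409, 0.2249]
orientation: [0.774, 0.633, -0.0, 0.0]
contact_force: [-0.2, -1.9, -4.7]
finger_gap: 0.432
finger_force: 52.7
F [-0.47 -0.75 -4.02] sd [0.34 0.41 0.38] tcp [0.5301 0.141  0.2249] sd [0.     0.     0.0001] t 10.12 M [-0.2   0.05 -0.05] ff 52.709959745407104 0.43249405759915566
time_s: 10.45
tcp_pos: [0.5299, 0.1398, 0.2207]
orientation: [0.774, 0.633, 0.0, 0.0]
contact_force: [0.5, -0.5, -3.8]
finger_gap: 0.432
finger_force: 52.7
F [ 0.33 -0.69 -3.68] sd [0.53 0.55 0.31] tcp [0.5299 0.1399 0.2207] sd [0.     0.0001 0.0001] t 10.75 M [-0.27 -0.1  -0.03] ff 52.70391404628754 0.4321146831427043
```

```bash
python3 -m inch '[[0,0,0,-0.0005,0,0.001,0.2],[0,0,0,-0.0005,0,0.0015,0.2],[0,0,0,-0.0005,0,0.0015,0.2],[0,0,0,-0.0005,0,0.0015,0.2],[0,0,0,-0.0005,0,0.0015,0.2],[0,0,0,-0.0005,0,0.0015,0.2],[0,0,0,-0.0005,0,0.0015,0.2],[0,0,0,-0.0005,0,0.0015,0.2],[0,0,0,-0.0005,0,0.0015,0.2],[0,0,0,-0.0005,0,0.0015,0.2]]'; python3 avg.py 6
```

```text
time_s: 11.58
tcp_pos: [0.5288, 0.1351, 0.2062]
orientation: [0.774, 0.633, 0.0, -0.0]
contact_force: [0.0, 1.9, -2.4]
finger_gap: 0.433
finger_force: 52.7
F [ 0.18  1.   -3.67] sd [0.4  0.59 0.46] tcp [0.5287 0.135  0.2061] sd [0.     0.     0.0002] t 11.88 M [ 0.2  -0.05  0.04] ff 52.72730112075806 0.4329533192525923
```

```bash
python3 -m inch '[[0,0,0,-0.0003,0,0.001,0.2],[0,0,0,-0.0003,0,0.0015,0.2],[0,0,0,-0.0003,0,0.0015,0.2],[0,0,0,-0.0003,0,0.0015,0.2],[0,0,0,-0.0003,0,0.0015,0.2],[0,0,0,-0.0003,0,0.0015,0.2],[0,0,0,-0.0003,0,0.0015,0.2],[0,0,0,-0.0003,0,0.0015,0.2],[0,0,0,-0.0003,0,0.0015,0.2],[0,0,0,-0.0003,0,0.0015,0.2]]'; python3 avg.py 6
```

```text
time_s: 12.72
tcp_pos: [0.5281, 0.1319, 0.1916]
orientation: [0.774, 0.633, -0.0, 0.0]
contact_force: [-1.3, -0.5, -1.5]
finger_gap: 0.433
finger_force: 52.7
F [-0.6  -0.51 -2.51] sd [0.35 0.38 0.36] tcp [0.5281 0.1319 0.1916] sd [0.     0.     0.0002] t 13.02 M [-0.18  0.19  0.  ] ff 52.800679206848145 0.431526890276619
```

```bash
python3 -m inch '[[0,0,0,-0.0003,0,0.001,0.2],[0,0,0,-0.0003,0,0.0015,0.2],[0,0,0,-0.0003,0,0.0015,0.2],[0,0,0,-0.0003,0,0.0015,0.2],[0,0,0,-0.0002,0,0.0015,0.2],[0,0,0,-0.0002,0,0.0015,0.2],[0,0,0,-0.0002,0,0.0015,0.2],[0,0,0,-0.0002,0,0.0015,0.2],[0,0,0,-0.0002,0,0.0015,0.2],[0,0,0,-0.0002,0,0.001,0.2]]'; python3 avg.py 10
```

```text
time_s: 13.85
tcp_pos: [0.5279, 0.1297, 0.1777]
orientation: [0.774, 0.633, 0.0, 0.0]
contact_force: [-0.7, -0.3, -1.3]
finger_gap: 0.432
finger_force: 52.9
F [-0.07 -0.34 -1.64] sd [0.51 0.47 0.59] tcp [0.5279 0.1297 0.1778] sd [0.     0.     0.0001] t 14.35 M [-0.02 -0.18  0.02] ff 52.967941761016846 0.43005091158502246
```

```bash
python3 -m inch '[[0,0,0,-0.0002,0,0.001,0.2],[0,0,0,-0.0002,0,0.0015,0.2],[0,0,0,-0.0002,0,0.0015,0.2],[0,0,0,-0.0002,0,0.0015,0.2],[0,0,0,-0.0002,0,0.0015,0.2],[0,0,0,-0.0001,0,0.0015,0.2],[0,0,0,-0.0001,0,0.0015,0.2],[0,0,0,-0.0001,0,0.0015,0.2],[0,0,0,-0.0001,0,0.0015,0.2],[0,0,0,-0.0001,0,0.001,0.2]]'; python3 avg.py 14
```

```text
time_s: 15.18
tcp_pos: [0.5276, 0.1283, 0.1637]
orientation: [0.774, 0.633, 0.0, 0.0]
contact_force: [2.1, 2.3, -1.4]
finger_gap: 0.43
finger_force: 53.1
F [ 0.93  2.26 -0.66] sd [0.31 0.68 0.5 ] tcp [0.5275 0.1283 0.1638] sd [0.     0.     0.0001] t 15.88 M [ 0.45 -0.29  0.03] ff 53.05432140827179 0.4326285535460673
```

```bash
python3 -m inch '[[0,0,0,0.0003,0,0,0.2],[0,0,0,0.0003,0,0,0.2],[0,0,0,0.0003,0,0,0.2],[0,0,0,0,0,0.001,0.2],[0,0,0,0,0,0.001,0.2],[0,0,0,0,0,0.001,0.2],[0,0,0,0,0,0.001,0.2],[0,0,0,0,0,0.001,0.2]]'; python3 avg.py 14
```

```text
time_s: 16.55
tcp_pos: [0.5275, 0.1287, 0.1586]
orientation: [0.774, 0.633, -0.0, 0.0]
contact_force: [0.1, -2.1, -0.4]
finger_gap: 0.432
finger_force: 53.1
F [-0.75 -2.66 -0.35] sd [0.64 0.49 0.5 ] tcp [0.5275 0.129  0.1587] sd [0.     0.0001 0.0001] t 17.25 M [-0.58  0.16 -0.03] ff 53.12621712684631 0.43168512539706855
```

```bash
python3 -m inch '[[0,0,0,-0.0002,0,0,0.2],[0,0,0,-0.0002,0,0,0.2],[0,0,0,0,0,0.001,0.2],[0,0,0,0,0,0.001,0.2],[0,0,0,0,0,0,0.2],[0,0,0,0,0,0,0.2]]'; python3 avg.py 20
```

```text
time_s: 17.75
tcp_pos: [0.5276, 0.1289, 0.1567]
orientation: [0.774, 0.633, 0.0, -0.0]
contact_force: [-1.0, -1.1, -0.1]
finger_gap: 0.432
finger_force: 53.1
F [-0.57  0.24 -0.01] sd [0.42 0.58 0.37] tcp [0.5276 0.1289 0.1568] sd [0. 0. 0.] t 18.75 M [0.2  0.02 0.06] ff 53.13095569610596 0.4308047675412338
```

The wrist carries about 0 N, so the arm holds the whole weight. I'll ease the grip, check, then open.

```bash
python3 -m inch '[[0,0,0,0,0,0,0.2],[0,0,0,0,0,0,0.2],[0,0,0,0,0,0,0.2],[0,0,0,0,0,0,0.2],[0,0,0,0,0,0,0.2]]' 20; python3 avg.py 12
python3 - <<'E'
from h import *
d=bot.read_camera("scene")["color"]
cv2.imwrite("pics/set1.png",cv2.resize(d[130:210,205:305,::-1],(750,600),interpolation=cv2.INTER_CUBIC))
E
```

```text
time_s: 19.17
tcp_pos: [0.5276, 0.1288, 0.1568]
orientation: [0.774, 0.633, 0.0, 0.0]
contact_force: [-0.8, 1.4, 0.5]
finger_gap: 0.433
finger_force: 53.1
F [-0.57  1.88  0.01] sd [0.51 0.59 0.47] tcp [0.5276 0.1288 0.1568] sd [0. 0. 0.] t 19.77 M [0.43 0.03 0.02] ff 53.13233971595764 0.4332343985422511
```

View pics/set1.png

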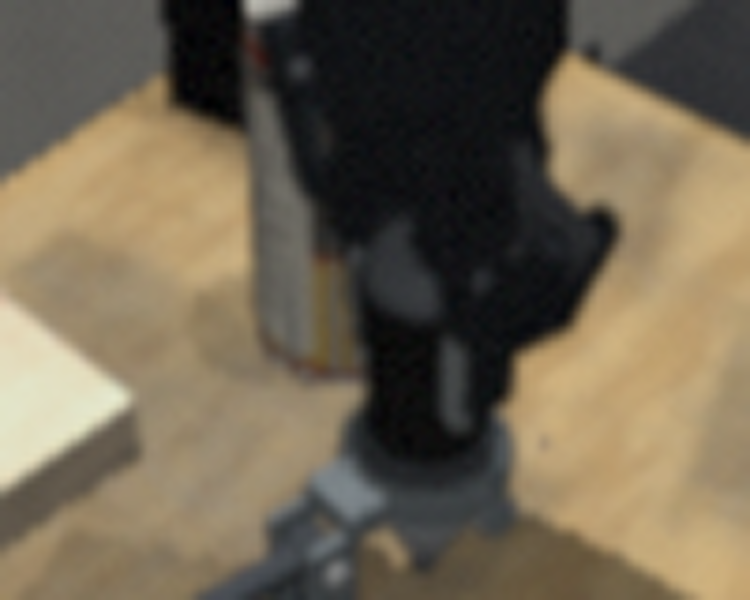

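The collar looks seated on the ring at (435,465), with the ring's lower side at ~(430,540). I'll trim the lateral load, then open in small steps.

```bash
python3 -m inch '[[0,0,0,0.0002,0,0,0.2],[0,0,0,0,0,0,0.3],[0,0,0,0,0,0,0.36],[0,0,0,0,0,0,0.40]]' 20; python3 avg.py 10; python3 -m inch '[[0,0,0,0,0,0,0.42],[0,0,0,0,0,0,0.42],[0,0,0,0,0,0,0.43],[0,0,0,0,0,0,0.43]]' 20; python3 avg.py 10
```

```text
time_s: 20.15
tcp_pos: [0.5276, 0.1288, 0.1568]
orientation: [0.774, 0.633, -0.0, 0.0]
contact_force: [-0.2, 1.5, -0.1]
finger_gap: 0.428
finger_force: 53.1
F [-0.62  1.01  0.2 ] sd [0.22 0.52 0.51] tcp [0.5276 0.1288 0.1568] sd [0. 0. 0.] t 20.65 M [0.15 0.15 0.04] ff 53.129249811172485 0.4319122587867348
time_s: 20.98
tcp_pos: [0.5276, 0.1288, 0.1567]
orientation: [0.774, 0.633, -0.0, 0.0]
contact_force: [-0.3, 0.7, 0.1]
finger_gap: 0.431
finger_force: 53.1
F [-0.68  0.53  0.04] sd [0.53 0.38 0.4 ] tcp [0.5276 0.1289 0.1567] sd [0. 0. 0.] t 21.48 M [0.05 0.13 0.03] ff 53.130043745040894 0.43561911487006993
```

```bash
python3 -m inch '[[0,0,0,0,0,0,0.44],[0,0,0,0,0,0,0.44],[0,0,0,0,0,0,0.45],[0,0,0,0,0,0,0.46],[0,0,0,0,0,0,0.48],[0,0,0,0,0,0,0.5],[0,0,0,0,0,0,0.55],[0,0,0,0,0,0,0.6]]'; python3 avg.py 10
```

```text
time_s: 22.15
tcp_pos: [0.5277, 0.1289, 0.1568]
orientation: [0.774, 0.633, 0.0, 0.0]
contact_force: [-0.2, -0.0, -0.2]
finger_gap: 0.601
finger_force: 0.0
F [0.01 0.1  0.21] sd [0.4  0.24 0.54] tcp [0.5276 0.1289 0.1568] sd [0. 0. 0.] t 22.65 M [-0.02 -0.06  0.05] ff 0.0 0.6023719852738049
```

Released cleanly. Now I open fully and retreat straight up. The pads swing back 13 mm while opening, which keeps the body clear.

```bash
python3 -m inch '[[0,0,0,0,0,-0.004,0.7],[0,0,0,0,0,-0.008,0.8],[0,0,0,0,0,-0.01,0.9],[0,0,0,0,0,-0.015,0.9],[0,0,0,0,0,-0.02,0.9],[0,0,0,0,0,-0.03,0.9],[0,0,0,0,0,-0.03,0.9],[0,0,0,0,0,-0.03,0.9],[0,0,0,0,0,0,0.9],[0,0,0,0,0,0,0.9]]'; python3 -m inch '[[0,0,0,-0.03,0,0,0.9],[0,0,0,-0.04,0,0,0.9],[0,0,0,-0.04,0,0,0.9],[0,0,0,-0.04,0,0,0.9],[0,0,0,-0.04,0,0,0.9],[0,0,0,-0.03,0,0,0.9],[0,0,0,0,0,0,0.9],[0,0,0,0,0,0,0.9]]'
python3 - <<'E'
from h import *
A=bot.read_camera("scene")["color"]
for i in range(8): B=bot.read_camera("scene")["color"]
T=bot.read_camera("top")["color"]
c=lambda d,x,y:cv2.resize(d[y-40:y+40,x-27:x+26,::-1],(397,600),interpolation=cv2.INTER_CUBIC)
print(np.abs(A[120:210,220:300].astype(int)-B[120:210,220:300]).max())
cv2.imwrite("pics/end.png",np.hstack([c(B,262,180),c(T,262,188)]))
E
```

```text
time_s: 23.48
tcp_pos: [0.5289, 0.1291, 0.307]
orientation: [0.774, 0.633, 0.002, 0.002]
contact_force: [-0.0, -0.7, -0.1]
finger_gap: 0.906
finger_force: 0.0
time_s: 24.15
tcp_pos: [0.4832, -0.0881, 0.3029]
orientation: [0.775, 0.632, -0.0, -0.001]
contact_force: [-0.0, 0.0, 0.3]
finger_gap: 0.898
finger_force: 0.0
17
```

View pics/end.png

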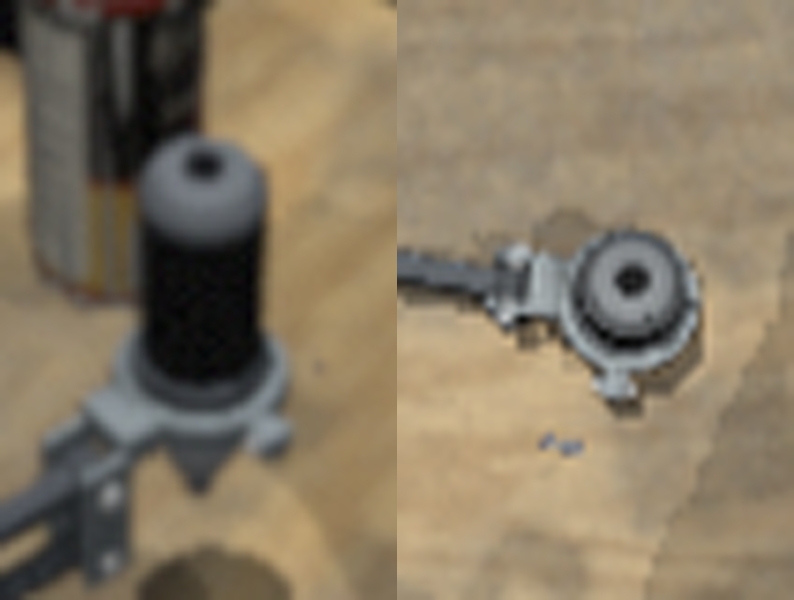

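The driver hangs upright with its collar centred on the ring: in the top view the button is at (632,280) and the ring at ~(632,298). The last two pictures match, so the arm is at rest. Handing in.

```bash
python3 -c "
from bench import bot
print(bot.close_job())"
```

```text
the job is handed in; nothing more can be done
None
```

The screwdriver is hanging nose down in the balancer ring with its collar seated and the arm at rest, the gripper is well clear, and I handed the job in at about 25 s; the hand-in gave no verdict.

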